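# Sort two bushing sleeves on the gauge pin

### The arm

A 6-joint arm with a two-finger parallel gripper is mounted at the origin on a cart in front of the work surface, level with it; the furniture and walls round the work are solid. World frame = base frame: x ahead of the robot, y to its left, z up, the work surface at z = 0. Lengths are in mm, angles in rad, forces in N, time in s.
With the tool pointing down it reaches from about 350 to 950 mm from the base axis. Payload 17.4 kg.
Tool frame: the origin (TCP) lies between the finger pads; the fingertips stand 22 mm ahead of it and the grasp point (between the pads) lies 3 mm ahead of it; z points along the fingers, y is the line along which they close (so a half turn about z gives the same grasp; the last joint's range is limited). The gripper opens to 93 mm and grips with 3 to 60 N. Pads are 15 mm wide; open, the fingers measure 128 mm over their backs; the gripper's body (75 mm by 188 mm) begins 65 mm behind the grasp point.
Start: joints at [1.303, 0.116, 1.442, -0, 1.584, -0.038], TCP at [153.761, 657.26, 240.646] pointing down, gripper open.
Joint ranges: [-2.83, 2.83], [-0.83, 2.19], [0.07, 2.5], [-1.14, 4.28], [0.01, 3], [-2.97, 2.97]. Speed limits (rad/s): [1.89, 1.89, 2.22, 3.14, 3.14, 3.14].

### API

Orientations are given as a unit quaternion [w, x, y, z].
In Python, from cell import env gives the robot as it stands.
- The arm moves only by the shell command python3 -m jog 'ROWS' [FORCE]. ROWS is a JSON object of lists of equal length, an entry for each row: "turn": the turn, a rotation vector about the tool's x, y, z in degrees, a list of three; "offset": the shift along the tool's x, y, z in cm, a list of three; "grip": the gripper command: -1 is shut, 1 is fully open, values between are in proportion. A call has 1 to 5 rows; each row shifts and turns the commanded pose from where the row before left it, along the tool's axes as they then stand; what a row does not reach is not made up. A row lasts 1/10 s, in which the tool goes at most 50 mm and 8.59 degrees, less where a joint would pass 70% of its speed; a pose out of reach is approached as far as the arm can. A call is refused whole if a number of a shift passes 5 or a number of a turn 8.59, either way. A call with a gripper value outside its range is refused whole. The fingers move at their own pace and stop on an object; FORCE is the grip in N (left out, the last holds). Time passes only in rows, so rows that do not move let the fingers close. It gives the time, the measured TCP pose, the force, the opening and the grip force at its end, in the units of the state.
- env.read_state(): the state, without advancing time (a new reading comes with each control period).
- env.get_image(name): name is "scene" or "top" or "wrist"; returns the picture (420x560x3 uint8, blue, green, red); there is no depth.
- env.calibration(name): a dict with "camera_matrix" (3x3 intrinsics, pixels), "position" and "rotation" of the camera in the world; the wrist camera has in their place "T_tool_cam" (4x4, takes a point from camera to tool coordinates, whose origin is the TCP and whose axes are the flange's). Camera axes: x right, y down, z forward; pixel columns grow to the right and rows downward; lengths in mm; the calibration is good to about 2 mm. A picture is of the moment at which its call begins: read the wrist's pose just before it. calibration takes no time and is no camera call.
- env.hand_in(): hands the job in; it is judged then, once.
The state is a dict: "clock": time; "joint_pos": joint angles; "joint_vel": joint speeds; "tau": joint torques, N m; "position": TCP position; "ee_rot": TCP orientation; "contact_force": force on the tool from outside, world axes, zero at the start; "wrist_torque": the same for the moment, N m; "grip_width": opening from 0.0 (shut) to 1.0 (fully open); "grip_force": force on a finger pad.
Only numpy, scipy, OpenCV 4.12 (cv2) and the standard library are available. Lean on these libraries where they do the work, as an engineer would, in place of code of your own. Each camera call takes 0.05 s, during which the arm holds its last target. There are 200 camera calls.

### The job

One of the two square aluminium sleeves has a bore that is too tight further in. Find out which by sliding them, without forcing, onto the horizontal gauge pin: leave the one that fits on the pin, pushed fully home against the shoulder, and put the tight one flat in the red tray. Leave the wooden stamp, the black loupe and the roll of tape where they are.

Things in the scene. Friction and masses are not known exactly. Their poses are not given: they have to be found in the camera images.
- sleeve_1: square aluminium sleeve lying on its side, 80 mm long (its x axis), 44 x 44 mm across, about 0.25 kg, with a brass-lined bore along it, 29 mm wide at both ends. Origin: centre of its underside at the start. The two sleeves look alike outside; one (not told which) narrows inside to less than the gauge pin. Either end may go first
- sleeve_2: square aluminium sleeve lying on its side, 80 mm long (its x axis), 44 x 44 mm across, about 0.25 kg, with a brass-lined bore along it, 29 mm wide at both ends. Origin: centre of its underside at the start. The two sleeves look alike outside; one (not told which) narrows inside to less than the gauge pin. Either end may go first
- sleeve_1_center (a point): centre of sleeve_1, on its bore axis, 22 mm from each long face and 40 mm from each end; x along the bore
- sleeve_2_center (a point): centre of sleeve_2, on its bore axis, 22 mm from each long face and 40 mm from each end; x along the bore
- gauge: fixed gauge stand: dark base plate 120 x 80 x 12 mm (x -75 to +45), blue upright 79 mm high, steel shoulder disc 48 mm across, level steel pin (24 mm diameter, 60 mm long) pointing to the stand's -x, axis 55 mm above the bench. Origin on the bench under the pin, 10 mm to -x of the shoulder. The good sleeve has 2.5 mm clearance all round; the tight one stops about 34 mm short
- gauge_tip (a point): centre of the pin's free end, 60 mm from the shoulder face; x points along the pin to the shoulder
- gauge_home (a point): point on the pin axis 40 mm from the shoulder face: where a sleeve's centre is when it is fully home (released, it hangs about 2.5 mm lower); x points along the pin to the shoulder
- reject_tray: red plastic open tray fixed on the bench, 140 mm (x) x 100 mm (y) x 28 mm high, walls and floor about 4 mm. Origin: centre of its underside
- reject_tray_in (a point): centre of the tray's inner floor; x along its 140 mm length
- stamp: wooden stamp standing upright, 21 mm wide, 63 mm high; bystander. Origin: centre of its underside
- loupe: black loupe, 38 mm wide, 35 mm high; bystander. Origin: centre of its underside
- tape_1: roll of beige tape, 96 mm wide, 25 mm high, lying flat; bystander. Origin: centre of its underside

How it is judged (in metres and radians):
At the end, for the whole second after the job is handed in: One sleeve on the pin: end within 6 mm of the shoulder, centre within 8 mm of the pin axis in y and z, bore parallel within 0.12 rad. The other flat in the red tray: centre within 50 mm (x) and 35 mm (y) of the tray centre, 12 to 30 mm above its floor. At rest (slight rocking on the pin is fine) (((x of sleeve_1_center in the frame of gauge_home between -0.006 and 0.005 m and y of sleeve_1_center in the frame of gauge_home between -0.008 and 0.008 m and z of sleeve_1_center in the frame of gauge_home between -0.008 and 0.008 m and angle between the x axis of sleeve_1_center and the x axis of gauge_home, either way round below 0.12 rad and x of sleeve_2_center in the frame of reject_tray_in between -0.05 and 0.05 m and y of sleeve_2_center in the frame of reject_tray_in between -0.035 and 0.035 m and z of sleeve_2_center in the frame of reject_tray_in between 0.012 and 0.03 m and linear speed of sleeve_1 below 0.1 m/s and linear speed of sleeve_2 below 0.02 m/s) or (x of sleeve_2_center in the frame of gauge_home between -0.006 and 0.005 m and y of sleeve_2_center in the frame of gauge_home between -0.008 and 0.008 m and z of sleeve_2_center in the frame of gauge_home between -0.008 and 0.008 m and angle between the x axis of sleeve_2_center and the x axis of gauge_home, either way round below 0.12 rad and x of sleeve_1_center in the frame of reject_tray_in between -0.05 and 0.05 m and y of sleeve_1_center in the frame of reject_tray_in between -0.035 and 0.035 m and z of sleeve_1_center in the frame of reject_tray_in between 0.012 and 0.03 m and linear speed of sleeve_2 below 0.1 m/s and linear speed of sleeve_1 below 0.02 m/s))); the robot touches nothing.
It fails at once if a sleeve is forced against the gauge with more than 45 N (contact force between any of sleeve_1, sleeve_2 and gauge above 45 N).
It fails at once if the stamp, the loupe or the roll of tape is moved more than 30 mm (distance of any of stamp, loupe, tape_1 from where it was at the start of the episode above 0.03 m).
It also fails if it takes over 67 s, if anything falls off the work surface, if the arm or the gripper's body presses on something with over 40 N, if the wrist force passes 120 N, or if a joint passes its speed limit or range.

## Working session

There is one attempt and no reset: what is moved stays moved. The work goes in short steps, Python scripts to look and compute and a shell command to move; the robot and the scene stay as the last step left them, time stands still between calls to the robot, and variables do not carry over. Pictures are saved under pics/ and viewed, at most 10 in all, crops included, and the job is handed in when it is done.

```bash
mkdir -p pics; ls
python3 - <<'E'
from cell import env
import cv2
for n in ("top","scene"):
    im=env.get_image(n); cv2.imwrite(f"pics/{n}0.png",im)
    c=env.calibration(n); print(n,c)
s=env.read_state(); print(s)
E
```

```text
pics
top {'camera_matrix': array([[537.15958598,   0.        , 276.44243128],
       [  0.        , 537.15958598, 210.14114302],
       [  0.        ,   0.        ,   1.        ]]), 'position': array([ 360.49982875,  180.03721319, 1374.79267194]), 'rotation': array([-0.04789821,  0.71288289, -0.6967958 ,  0.06308215])}
scene {'camera_matrix': array([[499.41151264,   0.        , 277.19749545],
       [  0.        , 499.41151264, 207.25259774],
       [  0.        ,   0.        ,   1.        ]]), 'position': array([  66.02714148, -437.08650754,  842.13626793]), 'rotation': array([-0.37442347,  0.86095966, -0.31952576,  0.12829192])}
{'clock': 0.1, 'joint_pos': array([ 1.30320119e+00,  1.16438865e-01,  1.44220746e+00,  1.14990841e-05,
        1.58399607e+00, -3.77903351e-02]), 'joint_vel': array([ 1.25127930e-03, -1.59474741e-03, -1.47110727e-03, -2.00595606e-05,
        2.83660133e-03,  3.86086059e-04]), 'tau': array([ 2.06478580e-03, -7.22895670e+01, -6.23862362e+01,  7.81564275e-02,
        2.26169574e-02, -5.56990187e-05]), 'position': array([153.71262323, 657.09776757, 239.97283452]), 'ee_rot': array([-8.55147554e-05,  1.14649646e-01,  9.93405850e-01, -5.17887403e-04]), 'contact_force': array([0.15560946, 0.58906957, 0.81847544]), 'wrist_torque': array([0.03084083, 0.02039218, 0.00831425]), 'grip_force': 0.0, 'grip_width': 1.0013186227927247}
```

View pics/top0.png

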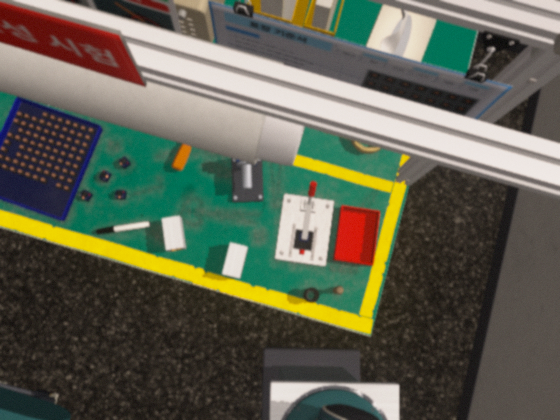

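View pics/scene0.png

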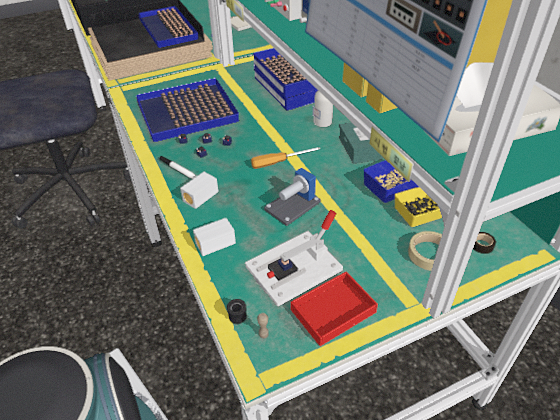

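The top view shows the sleeves near (173,233) and (234,260), the gauge at (247,178), the tray at (357,236), the loupe at (311,295) and the stamp at (340,290). The scene view shows the pin pointing left of the blue upright, at about (290,190).

```bash
cat > h.py <<'E'
from cell import env
import cv2, numpy as np
from scipy.spatial.transform import Rotation as R
def Rq(q): return R.from_quat(np.asarray(q)[[1,2,3,0]]).as_matrix() if np.size(q)==4 else np.asarray(q)
def cam(n,s=None):
    c=env.calibration(n); K=c["camera_matrix"]
    if n=="wrist":
        s=s or env.read_state(); T=np.array(c["T_tool_cam"]); Rt=Rq(s["ee_rot"])
        return K,Rt@T[:3,:3],Rt@T[:3,3]+s["position"]
    return K,Rq(c["rotation"]),np.array(c["position"])
def proj(C,P): 
    K,Rm,p=C; q=(np.atleast_2d(P)-p)@Rm@K.T; return q[:,:2]/q[:,2:]
def ray(C,uv,z):
    K,Rm,p=C; uv=np.atleast_2d(uv); d=np.c_[uv,np.ones(len(uv))]@np.linalg.inv(K).T@Rm.T
    return p+d*((z-p[2])/d[:,2])[:,None]
def cross(Cs,uvs):
    A=np.zeros((3,3));b=np.zeros(3)
    for C,uv in zip(Cs,uvs):
        d=ray(C,uv,0)[0]-C[2]; d/=np.linalg.norm(d); M=np.eye(3)-np.outer(d,d); A+=M; b+=M@C[2]
    return np.linalg.solve(A,b)
E
python3 - <<'E'
from h import *
im=cv2.imread("pics/top0.png"); C=cam("top"); S=cam("scene")
print("base px",proj(C,[[0,0,0],[154,657,240],[300,0,0]]).round())
hsv=cv2.cvtColor(im,cv2.COLOR_BGR2HSV)
def blobs(m,roi,z,name):
    M=np.zeros_like(m);x0,y0,x1,y1=roi;M[y0:y1,x0:x1]=m[y0:y1,x0:x1]
    cs,_=cv2.findContours(M,cv2.RETR_EXTERNAL,cv2.CHAIN_APPROX_NONE)
    c=max(cs,key=cv2.contourArea); P=ray(C,c.reshape(-1,2).astype(float),z)[:,:2]
    print(name,z,[np.round(a) for a in cv2.minAreaRect(P.astype(np.float32))])
w=cv2.inRange(hsv,(0,0,165),(180,60,255))
blobs(w,(155,208,192,256),44,"A"); blobs(w,(215,238,255,285),44,"B")
red=cv2.inRange(hsv,(0,150,90),(8,255,255))|cv2.inRange(hsv,(170,150,90),(180,255,255))
blobs(red,(330,200,385,272),28,"tray")
for n,uv,z in (("loupe",(311,295),35),("stamp",(340,290),63),("plate corners",(233,200),12),("",(262,200),12),("lever",(312,185),60)): print(n,ray(C,uv,z).round())
a=cv2.resize(im[135:215,205:290],None,fx=4.5,fy=4.5,interpolation=cv2.INTER_CUBIC)
sc=cv2.imread("pics/scene0.png");b=cv2.resize(sc[160:255,170:330],None,fx=3.6,fy=3.6,interpolation=cv2.INTER_CUBIC)
h=min(len(a),len(b)); o=np.hstack([a[:h],b[:h]]); print(o.shape); cv2.imwrite("pics/c1.png",o[:, :1000] if o.shape[1]<=800 else cv2.resize(o,None,fx=800/o.shape[1],fy=800/o.shape[1])); print(800/o.shape[1],a.shape)
E
```

```text
base px [[334. 447.]
 [ 24. 394.]
 [335. 321.]]
A 44 [array([510., 410.]), array([82., 48.]), np.float64(11.0)]
B 44 [array([445., 254.]), array([46., 82.]), np.float64(78.0)]
tray 28 [array([516., -51.]), array([102., 142.]), np.float64(83.0)]
loupe [[363.  64.  35.]]
stamp [[377.  -4.  63.]]
plate corners [[600. 265.  12.]]
 [[602. 191.  12.]]
lever [[635.  66.  60.]]
(342, 958, 3)
0.8350730688935282 (360, 382, 3)
```

View pics/c1.png

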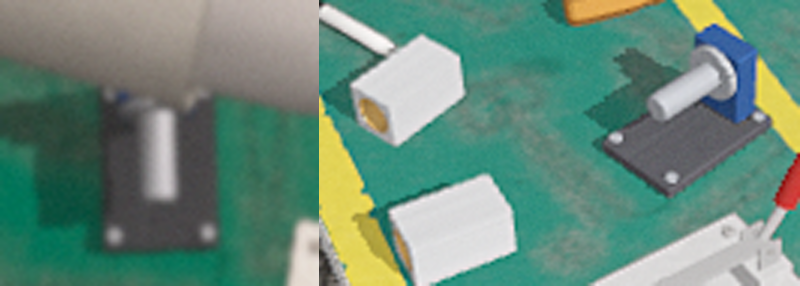

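The crop shows the pin pointing towards world -x, at about y = 228, with the tip near x = 625. The sleeves are at about (510,410) with the axis at +11°, and (445,254) with the axis at -12°. I'll move over the nearer one.

```bash
for i in 1 2; do python3 -m jog '{"turn":[[0,0,0],[0,0,0],[0,0,0],[0,0,0],[0,0,0]],"offset":[[-3.75,-3.25,0],[-3.75,-3.25,0],[-3.75,-3.25,0],[-3.75,-3.25,0],[-3.75,-3.25,0]],"grip":[1,1,1,1,1]}'; done
python3 -m jog '{"turn":[[0,0,0],[0,0,0]],"offset":[[0,0,0],[0,0,0]],"grip":[1,1]}'
python3 - <<'E'
from h import *
s=env.read_state(); im=env.get_image("wrist"); cv2.imwrite("pics/w1.png",im)
C=cam("wrist",s); print(C[2].round(),C[1].round(2),s["position"],s["joint_pos"].round(2)); print(proj(C,[[445,254,44],[625,228,55],[510,410,44]]).round())
E
```

```text
clock: 0.6
position: [299.9, 454.5, 240.3]
ee_rot: [-0.0, 0.114, 0.993, -0.0]
contact_force: [1.3, 0.3, 0.0]
grip_width: 0.998
grip_force: 0.0
clock: 1.1
position: [445.5, 253.5, 240.6]
ee_rot: [0.0, 0.115, 0.993, 0.0]
contact_force: [0.8, 1.0, 0.4]
grip_width: 0.995
grip_force: 0.0
clock: 1.3
position: [445.2, 254.6, 240.4]
ee_rot: [-0.0, 0.116, 0.993, -0.0]
contact_force: [-0.7, 0.2, -0.1]
grip_width: 1.001
grip_force: 0.0
[371. 274. 384.] [[ 0.23  0.94  0.27]
 [ 0.97 -0.22 -0.06]
 [-0.    0.28 -0.96]] [445.20767451 254.62111845 240.38365375] [ 0.47 -0.24  1.78  0.    1.6  -0.87]
[[274. 185.]
 [289. 360.]
 [451. 213.]]
```

View pics/w1.png

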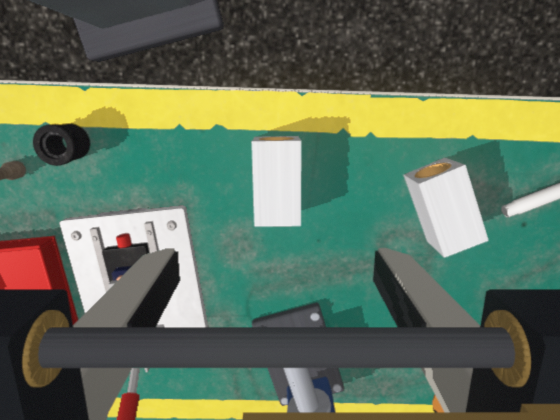

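The wrist view shows sleeve B at (277,182), nearly upright in the picture, and sleeve A at (446,210). The pin tip is near (290,370), half behind the gripper bar.

```bash
cat >> h.py <<'E'
def rect(im,C,roi,z,lo=(0,0,185),hi=(180,40,255)):
    m=cv2.inRange(cv2.cvtColor(im,cv2.COLOR_BGR2HSV),lo,hi); M=np.zeros_like(m);x0,y0,x1,y1=roi;M[y0:y1,x0:x1]=m[y0:y1,x0:x1]
    c=max(cv2.findContours(M,cv2.RETR_EXTERNAL,cv2.CHAIN_APPROX_NONE)[0],key=cv2.contourArea)
    P=ray(C,c.reshape(-1,2).astype(float),z)[:,:2].astype(np.float32); return cv2.minAreaRect(P),cv2.boundingRect(c)
def togo(P,s=None):
    s=s or env.read_state(); return (Rq(s["ee_rot"]).T@(np.asarray(P,float)-s["position"])/10).round(2)
E
python3 - <<'E'
from h import *
im=cv2.imread("pics/w1.png"); s=env.read_state(); C=cam("wrist",s)
B,bb=rect(im,C,(240,130,315,235),44); print(B,bb)
A,ba=rect(im,C,(395,150,495,265),44); print(A,ba)
print("togo",togo([*B[0],27]))
# bolts of plate, plate front corners in the wrist view at z=12
print(ray(C,[(254,320),(319,303),(265,340),(315,317)],12).round(), ray(C,[(279,368),(311,368)],55).round())
E
```

```text
((444.75079345703125, 257.3255310058594), (43.79890060424805, 80.09314727783203), 77.81305694580078) (252, 141, 49, 86)
((505.1777648925781, 408.22540283203125), (89.81866455078125, 53.50763702392578), 10.791162490844727) (406, 165, 82, 92)
togo [ 0.03  0.18 21.34]
[[597. 196.  12.]
 [593. 271.  12.]
 [625. 202.  12.]
 [609. 263.  12.]] [[632. 217.  55.]
 [639. 249.  55.]]
```

```bash
python3 -m jog '{"turn":[[0,0,-1.1],[0,0,0],[0,0,0],[0,0,0],[0,0,0]],"offset":[[0.05,0.2,4.2],[0,0,4.2],[0,0,4.2],[0,0,4.2],[0,0,4.4]],"grip":[1,1,1,1,1]}' 20
python3 -m jog '{"turn":[[0,0,0],[0,0,0],[0,0,0],[0,0,0],[0,0,0]],"offset":[[0,0,0],[0,0,0],[0,0,0],[0,0,0],[0,0,0]],"grip":[0,-1,-1,-1,-1]}' 20
python3 -m jog '{"turn":[[0,0,0],[0,0,0],[0,0,0]],"offset":[[0,0,0],[0,0,0],[0,0,0]],"grip":[-1,-1,-1]}' 20
```

```text
clock: 1.85
position: [443.8, 258.9, 27.3]
ee_rot: [0.0, 0.104, 0.995, 0.0]
contact_force: [0.6, 0.3, -0.6]
grip_width: 1.002
grip_force: 0.0
clock: 2.35
position: [444.8, 257.8, 29.1]
ee_rot: [0.0, 0.105, 0.994, 0.0]
contact_force: [0.8, -0.3, 0.3]
grip_width: 0.622
grip_force: 0.0
clock: 2.65
position: [444.9, 257.4, 28.9]
ee_rot: [0.0, 0.105, 0.994, 0.0]
contact_force: [-0.9, -0.9, 3.3]
grip_width: 0.474
grip_force: 20.0
```

```bash
python3 -m jog '{"turn":[[0,0,0],[0,0,0],[0,0,0],[0,0,-7],[0,0,-7]],"offset":[[0,0,-3],[0,0,-4.5],[0,0,-4.5],[0,0,-4.5],[0,0,-4.5]],"grip":[-1,-1,-1,-1,-1]}' 20
python3 -m jog '{"turn":[[0,0,0],[0,0,0],[0,0,0],[0,0,0],[0,0,0]],"offset":[[-3.4,-0.7,0],[-3.4,-0.7,0],[-3.4,-0.7,0],[-3.4,-0.7,0],[0,0,0]],"grip":[-1,-1,-1,-1,-1]}' 20
python3 - <<'E'
from h import *
s=env.read_state(); im=env.get_image("wrist"); cv2.imwrite("pics/w2.png",im)
np.save("w2.npy",np.r_[s["position"],s["ee_rot"]]); print(s["position"])
im=env.get_image("scene"); cv2.imwrite("pics/s2.png",im)
E
```

```text
clock: 3.15
position: [444.5, 257.2, 240.2]
ee_rot: [-0.0, -0.019, 1.0, 0.0]
contact_force: [1.1, 0.1, -2.0]
grip_width: 0.472
grip_force: 20.0
clock: 3.65
position: [584.3, 233.0, 236.9]
ee_rot: [-0.001, -0.016, 1.0, -0.0]
contact_force: [-0.7, -0.3, -2.8]
grip_width: 0.477
grip_force: 20.0
[584.28268576 232.9914053  236.93975742]
```

View pics/w2.png

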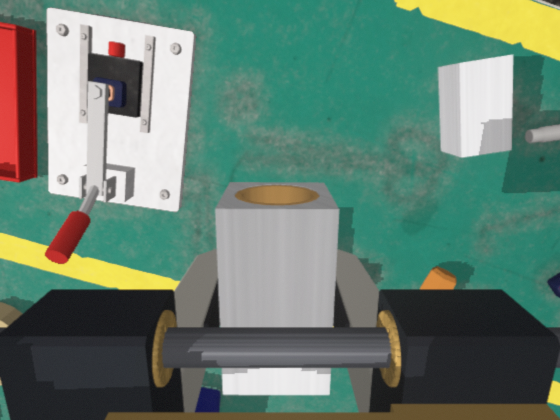

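The held sleeve hides the gauge in this view, so I'll step aside to see the pin.

```bash
python3 -m jog '{"turn":[[0,0,0],[0,0,0],[0,0,0],[0,0,0]],"offset":[[-2.5,3.5,0],[-2.5,3.5,0],[0,3.5,0],[0,0,0]],"grip":[-1,-1,-1,-1]}' 20
python3 - <<'E'
from h import *
s=env.read_state(); im=env.get_image("wrist"); cv2.imwrite("pics/w3.png",im)
np.save("w3.npy",np.r_[s["position"],s["ee_rot"]]); print(s["position"],s["ee_rot"])
C=cam("wrist",s); print(proj(C,[[625,228,55],[685,228,55]]).round())
S=cam("scene"); print(proj(S,[[625,228,55],[685,228,55]]).round())
E
```

```text
clock: 4.15
position: [626.8, 344.4, 237.8]
ee_rot: [-0.001, -0.018, 1.0, 0.0]
contact_force: [-1.5, -0.5, -2.9]
grip_width: 0.469
grip_force: 20.0
[626.80643654 344.42991094 237.84826894] [-6.73735785e-04 -1.84427075e-02  9.99829657e-01  2.64546281e-04]
[[142. 181.]
 [146. 245.]]
[[282. 197.]
 [301. 186.]]
```

View pics/w3.png

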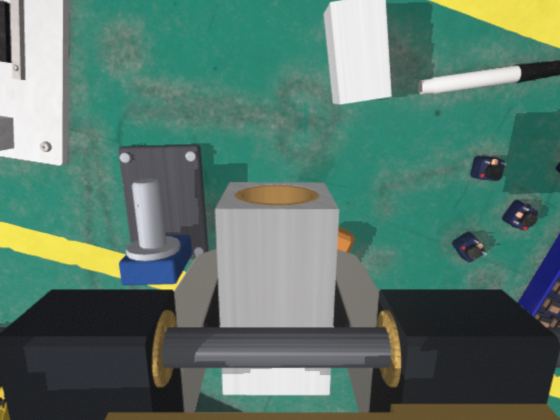

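The pin is clear: tip near (147,183), shoulder near (152,245), and the plate corners with bolts at (125,157) and (191,156).

Run:
```python
from h import *
v=np.load("w3.npy"); s=dict(position=v[:3],ee_rot=v[3:]); C=cam("wrist",s)
im=cv2.imread("pics/w3.png"); g=cv2.cvtColor(im,cv2.COLOR_BGR2GRAY)
pts=[]
for r in range(178,238,4):
    c=np.where(g[r,125:180]>105)[0]+125
    print(r,c.min() if len(c) else 0,c.max() if len(c) else 0,end="; ")
    if 188<=r<=228: pts.append(((c.min()+c.max())/2,r))
P=ray(C,pts,55)[:,:2]; k=np.polyfit(P[:,0],P[:,1],1); print("\naxis yaw deg",np.degrees(np.arctan(k[0])),"y at x=625,685",np.polyval(k,[625,685]))
print("plate corners",ray(C,[(121,148),(199,145)],12).round(1),"bolts",ray(C,[(125,157),(191,156),(199,253)],13).round(1))
print("tip top edge row 179/181/183 at z=63:",ray(C,[(146,179),(146,181),(146,183)],63).round(1))
for n in("scene0","s2"):
    q=cv2.imread(f"pics/{n}.png"); 
    if n=="scene0":
        cv2.imwrite("pics/sz.png",cv2.resize(q[165:225,255:325],None,fx=8,fy=8,interpolation=cv2.INTER_CUBIC))
```

```text
178 0 0; 182 133 156; 186 131 157; 190 132 157; 194 132 157; 198 133 158; 202 133 158; 206 134 159; 210 125 159; 214 125 159; 218 125 160; 222 125 160; 226 125 161; 230 125 161; 234 125 161; 
axis yaw deg -8.09337679948321 y at x=625,685 [231.62273337 223.090545  ]
plate corners [[602.5 194.4  12. ]
 [596.8 270.2  12. ]] bolts [[611.  198.   13. ]
 [607.6 262.4  13. ]
 [709.5 268.3  13. ]]
tip top edge row 179/181/183 at z=63: [[621.1 234.3  63. ]
 [622.9 234.2  63. ]
 [624.6 234.1  63. ]]
```

View pics/sz.png

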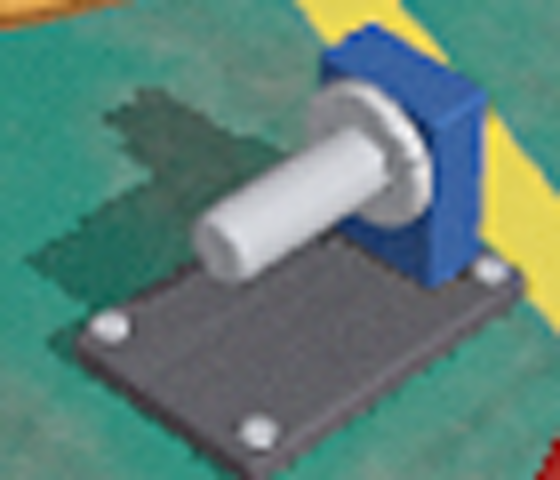

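Run:
```python
from h import *
v=np.load("w3.npy"); s=dict(position=v[:3],ee_rot=v[3:]); C=cam("wrist",s)
print(ray(C,[(144.3,186),(145.5,198),(146.7,206)],55).round(1))
r=ray(C,[(159.5,210),(161.5,232)],55);print("right edge",r.round(1))
S=cam("scene"); t=cross([C,S],[(145.5,185),(283.2,196.5)]); print("tip tri",t.round(1),proj(C,t),proj(S,t))
print("now",env.read_state()["position"])
```

```text
[[629.3 229.7  55. ]
 [640.2 230.1  55. ]
 [647.6 230.8  55. ]]
right edge [[650.9 242.1  55. ]
 [671.9 242.9  55. ]]
tip tri [629.6 229.5  51.8] [[145.25865335 185.53823692]] [[283.00202185 196.60170111]]
now [626.88063979 342.70544375 238.13175744]
```

```bash
python3 - <<'E'
from h import *
v=np.load("w3.npy"); s=dict(position=v[:3],ee_rot=v[3:]); C=cam("wrist",s); Rt=Rq(v[3:])
print(proj(C,v[:3]+np.array([[40,0,6.6],[40,22,-15.4],[40,-22,-15.4]])@Rt.T))
print(togo([562,226.2,238.2]))
E
python3 -m jog '{"turn":[[0,0,-1.1],[0,0,0],[0,0,0],[0,0,0],[0,0,0]],"offset":[[2,-3.5,0],[2,-3.5,0],[2,-3.5,0],[0.6,-1,0],[0,0,0]],"grip":[-1,-1,-1,-1,-1]}' 20
```

```text
[[272.07294218 190.84370874]
 [333.78408771 205.60562254]
 [209.08898325 205.56465331]]
[  6.91 -11.41   0.  ]
clock: 4.7
position: [566.6, 221.2, 239.7]
ee_rot: [0.001, -0.026, 1.0, 0.0]
contact_force: [-0.4, 1.0, -1.7]
grip_width: 0.475
grip_force: 20.0
```

```bash
python3 -m jog '{"turn":[[0,0,0],[0,0,0],[0,0,0],[0,0,0],[0,0,0]],"offset":[[0,0,4.4],[0,0,4.4],[0,0,4.4],[0,0,4.4],[0,0,0]],"grip":[-1,-1,-1,-1,-1]}' 12
python3 - <<'E'
from h import *
L=[]
for i in range(4):
    s=env.read_state(); L.append(s["position"]); im=env.get_image("scene" if i%2 else "top"); cv2.imwrite(f"pics/a{i}.png",im)
print(np.round(L,1),s["ee_rot"],s["contact_force"]); p=np.mean(L,0)
a=cv2.resize(cv2.imread("pics/a3.png")[160:240,235:325],None,fx=4.4,fy=4.4,interpolation=cv2.INTER_CUBIC)
b=cv2.resize(cv2.imread("pics/a2.png")[140:220,205:295],None,fx=4.4,fy=4.4,interpolation=cv2.INTER_CUBIC)
cv2.imwrite("pics/ab.png",np.hstack([a,b]))
E
```

```text
clock: 5.2
position: [564.8, 222.4, 56.6]
ee_rot: [-0.004, -0.027, 1.0, -0.001]
contact_force: [-0.8, -1.0, -3.2]
grip_width: 0.475
grip_force: 12.0
[[564.8 222.4  56.6]
 [566.4 222.9  60.7]
 [567.8 223.3  63.6]
 [568.6 223.4  65.1]] [ 1.04349330e-03 -2.66495824e-02  9.99644223e-01  3.71394050e-04] [ 0.48839991 -0.63596213 -1.93601156]
```

View pics/ab.png

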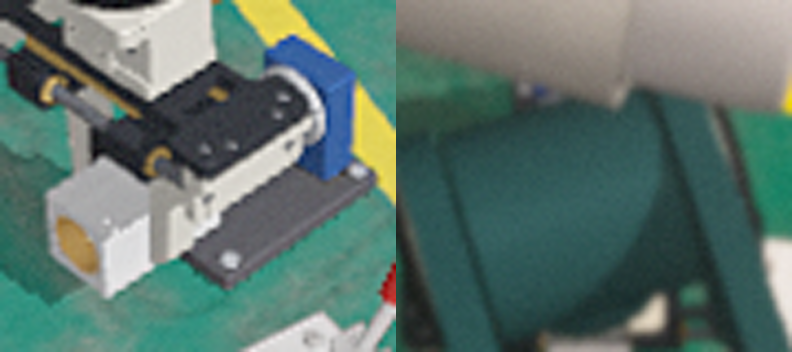

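The gripper hides the pin in both fixed views, so I'll finish the alignment by feel, with a light grip and small steps.

```bash
python3 -m jog '{"turn":[[0,0,0],[0,0,0],[0,0,0],[0,0,0]],"offset":[[0,0,0],[0,0,0],[0,0,0],[0,0,0]],"grip":[-1,-1,-1,-1]}' 12
python3 -m jog '{"turn":[[0,0,0],[0,0,0]],"offset":[[0,0,0],[0,0,0]],"grip":[-1,-1]}' 12
python3 -c "
from h import *
s=env.read_state();print(s['position'],s['ee_rot'],s['contact_force'],s['wrist_torque'],togo([578,225.4,61.6],s))"
```

```text
clock: 5.8
position: [567.8, 222.7, 63.1]
ee_rot: [0.0, -0.026, 1.0, 0.0]
contact_force: [-0.4, 0.1, -3.1]
grip_width: 0.471
grip_force: 12.0
clock: 6.0
position: [567.6, 222.7, 62.7]
ee_rot: [0.0, -0.026, 1.0, 0.0]
contact_force: [0.0, 0.4, -1.8]
grip_width: 0.474
grip_force: 12.0
[567.63477958 222.68304891  62.6757813 ] [ 1.86194708e-06 -2.64670184e-02  9.99649687e-01  7.10905299e-07] [ 0.02521115  0.37914874 -1.80243543] [ 0.08463318 -0.01981259  0.0200219 ] [-1.05  0.22  0.11]
```

```bash
python3 -m jog '{"turn":[[0,0,0],[0,0,0],[0,0,0],[0,0,0]],"offset":[[-0.5,0.12,0.05],[-0.4,0.1,0.05],[0,0,0],[0,0,0]],"grip":[-1,-1,-1,-1]}' 10
for i in 1 2; do python3 -m jog '{"turn":[[0,0,0],[0,0,0],[0,0,0],[0,0,0],[0,0,0]],"offset":[[-0.15,0,0],[-0.15,0,0],[-0.15,0,0],[-0.15,0,0],[0,0,0]],"grip":[-1,-1,-1,-1,-1]}' 10; done
```

```text
clock: 6.4
position: [576.6, 225.4, 61.5]
ee_rot: [-0.0, -0.026, 1.0, -0.0]
contact_force: [0.2, 0.3, -2.7]
grip_width: 0.472
grip_force: 10.0
clock: 6.9
position: [582.7, 225.7, 61.7]
ee_rot: [0.0, -0.026, 1.0, 0.0]
contact_force: [-0.3, -0.5, -1.8]
grip_width: 0.474
grip_force: 10.0
clock: 7.4
position: [588.7, 226.0, 61.6]
ee_rot: [0.0, -0.026, 1.0, 0.0]
contact_force: [-0.0, -0.4, -1.7]
grip_width: 0.472
grip_force: 10.0
```

```bash
for i in 1 2; do python3 -m jog '{"turn":[[0,0,0],[0,0,0],[0,0,0],[0,0,0],[0,0,0]],"offset":[[-0.15,0,0],[-0.15,0,0],[-0.15,0,0],[-0.15,0,0],[0,0,0]],"grip":[-1,-1,-1,-1,-1]}' 10; done
```

```text
clock: 7.9
position: [594.7, 226.3, 61.7]
ee_rot: [0.0, -0.026, 1.0, -0.0]
contact_force: [0.6, -0.5, -2.8]
grip_width: 0.474
grip_force: 10.0
clock: 8.4
position: [600.6, 226.6, 61.7]
ee_rot: [0.0, -0.026, 1.0, -0.0]
contact_force: [0.5, -0.0, -0.7]
grip_width: 0.473
grip_force: 10.0
```

```bash
for i in 1 2 3; do python3 -m jog '{"turn":[[0,0,0],[0,0,0],[0,0,0],[0,0,0],[0,0,0]],"offset":[[-0.15,0,0],[-0.15,0,0],[-0.15,0,0],[-0.15,0,0],[0,0,0]],"grip":[-1,-1,-1,-1,-1]}' 10 | egrep 'pos|force'; done
```

```text
position: [606.6, 226.9, 61.6]
contact_force: [-0.4, -0.2, -1.9]
grip_force: 10.0
position: [611.1, 227.0, 61.2]
contact_force: [-13.3, -3.3, 3.3]
grip_force: 10.0
position: [616.8, 227.3, 60.8]
contact_force: [-14.3, -3.0, 0.6]
grip_force: 10.0
```

Blocked at about 26 mm in, which is 34 mm short, at a slip-limited 14 N. That makes this sleeve (nearer the robot) the tight one, so I'll back off and take it to the tray.

```bash
python3 -m jog '{"turn":[[0,0,0],[0,0,0],[0,0,0],[0,0,0],[0,0,0]],"offset":[[0.6,0,0],[1,0,0],[1.5,0,0],[1.5,0,0],[1.5,0,0]],"grip":[-1,-1,-1,-1,-1]}' 20 | egrep 'pos|force'
python3 -m jog '{"turn":[[0,0,0],[0,0,0],[0,0,0],[0,0,0],[0,0,0]],"offset":[[0,0,0],[0,0,-3],[0,0,-4.5],[0,0,-4.5],[0,0,-3.5]],"grip":[-1,-1,-1,-1,-1]}' 20 | egrep 'pos|force'
python3 -m jog '{"turn":[[0,0,5],[0,0,5],[0,0,0],[0,0,0],[0,0,0]],"offset":[[0,0,0],[0,0,0],[0,-4.5,0],[0,-4.5,0],[0,-4.5,0]],"grip":[-1,-1,-1,-1,-1]}' 20 | egrep 'pos|force'
python3 -m jog '{"turn":[[0,0,0],[0,0,0],[0,0,0],[0,0,0],[0,0,0]],"offset":[[0.5,-4.5,0],[0.5,-4.5,0],[0.5,-4,0],[0,0,0],[0,0,0]],"grip":[-1,-1,-1,-1,-1]}' 20
python3 - <<'E'
from h import *
s=env.read_state(); im=env.get_image("wrist"); cv2.imwrite("pics/w4.png",im); C=cam("wrist",s)
print(togo([516,-51,s["position"][2]],s), np.degrees(2*np.arctan2(-s["ee_rot"][1],s["ee_rot"][2])))
print(proj(C,[[516+dx,-51+dy,28] for dx in(-70,70) for dy in(-50,50)]).round())
E
```

```text
position: [556.6, 224.3, 61.8]
contact_force: [0.0, 0.2, -2.1]
grip_force: 19.9
position: [558.0, 224.5, 219.9]
contact_force: [0.4, 0.2, -2.7]
grip_force: 19.9
position: [541.0, 89.1, 216.8]
contact_force: [1.3, 1.0, -2.0]
grip_force: 19.9
clock: 11.9
position: [510.7, -37.6, 217.1]
ee_rot: [0.001, 0.062, 0.998, 0.0]
contact_force: [-0.1, -0.3, -2.3]
grip_width: 0.472
grip_force: 19.9
[-0.7  -1.27  0.  ] -7.078448558125637
[[192. 122.]
 [307. 107.]
 [218. 270.]
 [322. 258.]]
```

View pics/w4.png

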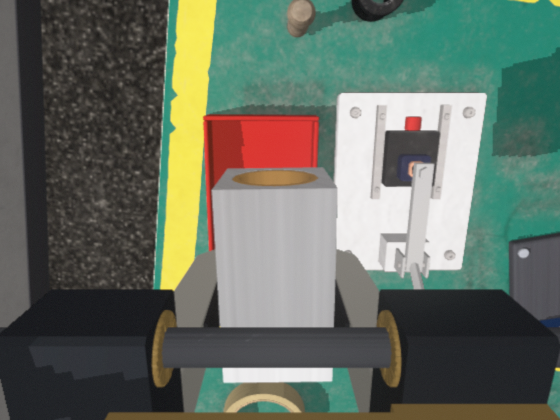

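The near edge of the tray rim runs from (204,117) to (319,117), level in the picture, so its yaw matches the tool. The sleeve hangs at columns 217–335.

Run:
```python
from h import *
s=env.read_state(); C=cam("wrist",s); Rt=Rq(s["ee_rot"])
e=ray(C,[(204,117),(319,117)],28); print(e.round(1), s["position"])
m=e.mean(0); c=m-Rt[:,0]*70; print("centre",c.round(1),"tool",togo([c[0],c[1],s["position"][2]],s))
```

```text
[[443.1 -88.9  28. ]
 [455.1   8.8  28. ]] [510.79166144 -36.79246557 216.90548083]
centre [518.6 -48.6  28. ] tool [-0.92 -1.08  0.  ]
```

```bash
python3 -m jog '{"turn":[[0,0,0],[0,0,0],[0,0,0],[0,0,0],[0,0,0]],"offset":[[-1.2,-1.3,0],[0,0,4.5],[0,0,4.5],[0,0,4],[0,0,2.5]],"grip":[-1,-1,-1,-1,-1]}' 20 | egrep 'pos|force'
python3 -m jog '{"turn":[[0,0,0],[0,0,0],[0,0,0],[0,0,0],[0,0,0]],"offset":[[0,0,1.5],[0,0,0.8],[0,0,0],[0,0,0],[0,0,0]],"grip":[-1,-1,-1,-1,-1]}' 20 | egrep 'pos|force'
```

```text
position: [520.3, -50.6, 58.3]
contact_force: [0.3, 0.1, -2.5]
grip_force: 19.9
position: [521.6, -51.3, 40.0]
contact_force: [0.5, 0.6, -2.9]
grip_force: 19.9
```

```bash
python3 -m jog '{"turn":[[0,0,0],[0,0,0],[0,0,0],[0,0,0],[0,0,0]],"offset":[[0,0,0.3],[0,0,0.2],[0,0,0],[0,0,0],[0,0,0]],"grip":[-1,-1,-1,0.08,0.08]}' 20 
python3 -m jog '{"turn":[[0,0,0],[0,0,0],[0,0,0],[0,0,0],[0,0,0]],"offset":[[0,0,0],[0,0,0],[0,0,-1],[0,0,-2],[0,0,-3]],"grip":[0.08,0.08,0.08,0.08,0.08]}' 20 
python3 -m jog '{"turn":[[0,0,0],[0,0,0],[0,0,0],[0,0,0],[0,0,0]],"offset":[[0,0,-4.5],[0,0,-4.5],[0,0,-4.5],[0,0,0],[0,0,0]],"grip":[0.08,1,1,1,1]}' 20
python3 - <<'E'
from h import *
s=env.read_state(); im=env.get_image("wrist"); cv2.imwrite("pics/w5.png",im); C=cam("wrist",s)
print(proj(C,[[516,-51,48]]).round()); print("A",togo([505,406,s["position"][2]],s))
E
```

```text
clock: 13.45
position: [521.0, -51.3, 33.9]
ee_rot: [0.0, 0.061, 0.998, -0.0]
contact_force: [-0.6, 0.1, 0.9]
grip_width: 0.532
grip_force: 0.0
clock: 13.95
position: [520.1, -51.1, 93.8]
ee_rot: [-0.001, 0.061, 0.998, 0.0]
contact_force: [0.5, -0.8, 0.1]
grip_width: 0.542
grip_force: 0.0
clock: 14.45
position: [521.0, -51.2, 230.1]
ee_rot: [0.001, 0.061, 0.998, -0.0]
contact_force: [0.3, 0.2, -1.6]
grip_width: 0.83
grip_force: 0.0
[[274. 182.]]
A [ 7.140e+00  4.519e+01 -2.000e-02]
```

View pics/w5.png

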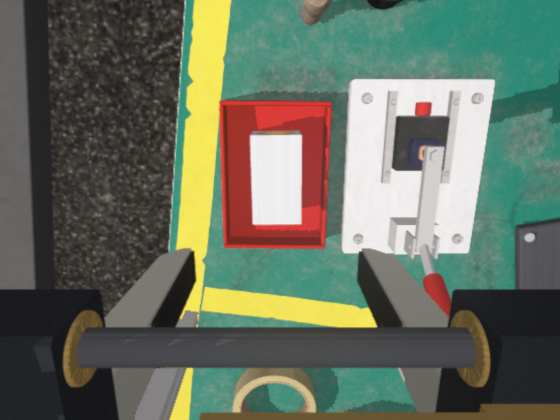

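The tight sleeve lies flat and centred in the tray, at (276,178). Next is sleeve A.

```bash
for i in 1 2; do python3 -m jog '{"turn":[[0,0,0],[0,0,0],[0,0,0],[0,0,0],[0,0,0]],"offset":[[0.7,4.5,0],[0.7,4.5,0],[0.7,4.5,0],[0.7,4.5,0],[0.6,4.5,0]],"grip":[1,1,1,1,1]}' | egrep 'pos|force'; done
python3 -m jog '{"turn":[[0,0,-6],[0,0,-6],[0,0,-6],[0,0,0],[0,0,0]],"offset":[[0,0,0],[0,0,0],[0,0,0],[0,0,0],[0,0,0]],"grip":[1,1,1,1,1]}'
python3 - <<'E'
from h import *
s=env.read_state(); im=env.get_image("wrist"); cv2.imwrite("pics/w6.png",im); C=cam("wrist",s)
c=proj(C,[[508,408,44]])[0]; print(c); x,y=c.astype(int)
A,bb=rect(im,C,(x-75,y-75,x+75,y+75),44); print(A,bb); print(togo([*A[0],28.6],s), np.degrees(2*np.arctan2(-s["ee_rot"][1],s["ee_rot"][2])))
E
```

```text
position: [513.4, 177.9, 227.2]
contact_force: [0.7, -0.4, 0.2]
grip_force: 0.0
position: [507.0, 405.4, 226.9]
contact_force: [0.7, -1.4, 0.2]
grip_force: 0.0
clock: 16.0
position: [507.7, 403.5, 227.6]
ee_rot: [-0.001, -0.095, 0.996, -0.0]
contact_force: [0.3, 0.9, 0.7]
grip_width: 0.999
grip_force: 0.0
[279.36238585 188.84896187]
((509.6299133300781, 412.53216552734375), (80.4488525390625, 44.621761322021484), 10.533907890319824) (259, 146, 52, 89)
[-0.39  0.86 19.89] 10.852637914063223
```

Run:
```python
from h import *
im=cv2.imread("pics/w6.png"); s=env.read_state(); C=cam("wrist",s)
m=cv2.inRange(cv2.cvtColor(im,cv2.COLOR_BGR2HSV),(0,0,140),(180,60,255)); m[:,:318]=0; m[245:]=0
n,l,st,ce=cv2.connectedComponentsWithStats(m)
T=Rq(s["ee_rot"])
for i in range(1,n):
    if st[i,4]>60:
        p=np.argwhere(l==i)[:,::-1].astype(float); W=ray(C,p,6); t=(W-[509.6,412.5,6])@T
        print(st[i],"tool rel sleeve centre x",t[:,0].min().round(),t[:,0].max().round(),"y",t[:,1].min().round(),t[:,1].max().round())
```

```text
[318  72 242 128 922] tool rel sleeve centre x -17.0 103.0 y 31.0 276.0
[ 342  213   92   16 1364] tool rel sleeve centre x -48.0 -32.0 y 60.0 153.0
```

```bash
python3 -m jog '{"turn":[[0,0,0],[0,0,0],[0,0,0],[0,0,0],[0,0,0]],"offset":[[-0.35,0.65,0],[0,0,4.5],[0,0,4.5],[0,0,4.5],[0,0,3.4]],"grip":[0.7,0.7,0.7,0.7,0.7]}' 20 | egrep 'pos|force'
python3 -m jog '{"turn":[[0,0,0],[0,0,0],[0,0,0],[0,0,0],[0,0,0]],"offset":[[0,0,2],[0,0,1],[0,0,0],[0,0,0],[0,0,0]],"grip":[0.7,0.7,0.7,0.7,-1]}' 20 | egrep 'pos|force'
python3 -m jog '{"turn":[[0,0,0],[0,0,0],[0,0,0],[0,0,0],[0,0,0]],"offset":[[0,0,0],[0,0,0],[0,0,0],[0,0,0],[0,0,0]],"grip":[-1,-1,-1,-1,-1]}' 20
python3 -m jog '{"turn":[[0,0,0],[0,0,0]],"offset":[[0,0,0],[0,0,0]],"grip":[-1,-1]}' 20
```

```text
position: [509.5, 410.5, 56.6]
contact_force: [0.9, -0.5, 0.7]
grip_force: 0.0
position: [510.7, 411.3, 31.3]
contact_force: [-0.1, 0.5, 0.4]
grip_force: 0.0
clock: 17.55
position: [510.2, 410.8, 29.8]
ee_rot: [0.0, -0.096, 0.995, 0.0]
contact_force: [-0.4, -0.9, 2.0]
grip_width: 0.472
grip_force: 20.0
clock: 17.75
position: [510.1, 410.8, 29.8]
ee_rot: [0.0, -0.096, 0.995, 0.0]
contact_force: [-0.6, 0.8, 2.7]
grip_width: 0.473
grip_force: 20.0
```

```bash
python3 -m jog '{"turn":[[0,0,0],[0,0,0],[0,0,4],[0,0,4],[0,0,0]],"offset":[[0,0,-3],[0,0,-4.5],[0,0,-4.5],[0,0,-2],[0,0,0]],"grip":[-1,-1,-1,-1,-1]}' 20 | egrep 'pos|force'
python3 -m jog '{"turn":[[0,0,0],[0,0,0],[0,0,0],[0,0,0],[0,0,0]],"offset":[[-0.9,-3.8,0],[-0.9,-3.8,0],[-0.9,-3.8,0],[-0.9,-3.8,0],[-0.9,-3.7,0]],"grip":[-1,-1,-1,-1,-1]}' 20 | egrep 'pos|force'
python3 -m jog '{"turn":[[0,0,0],[0,0,0],[0,0,0],[0,0,0],[0,0,0]],"offset":[[0,0,4],[0,0,3.5],[0,0,2],[0,0,1],[0,0,0]],"grip":[-1,-1,-1,-1,-1]}' 20 | egrep 'pos|force'
python3 -m jog '{"turn":[[0,0,0],[0,0,0],[0,0,0],[0,0,0]],"offset":[[0,0,0],[0,0,0],[0,0,0],[0,0,0]],"grip":[-1,-1,-1,-1]}' 10
python3 -c "
from h import *
s=env.read_state();print(togo([576.6,225.4,62.8],s),np.degrees(2*np.arctan2(-s['ee_rot'][1],s['ee_rot'][2])))"
```

```text
position: [510.9, 411.3, 172.8]
contact_force: [0.6, -0.6, -3.6]
grip_force: 20.0
position: [564.5, 222.6, 166.9]
contact_force: [1.4, -0.2, -3.8]
grip_force: 20.0
position: [563.9, 224.0, 62.0]
contact_force: [0.5, -0.2, -2.9]
grip_force: 20.0
clock: 19.65
position: [565.3, 224.5, 65.4]
ee_rot: [0.001, -0.027, 1.0, 0.0]
contact_force: [0.0, -0.3, -3.5]
grip_width: 0.471
grip_force: 10.0
[-1.13  0.03  0.26] 3.0428374895947674
```

```bash
python3 -m jog '{"turn":[[0,0,0],[0,0,0],[0,0,0],[0,0,0]],"offset":[[-0.5,0,0.1],[-0.5,0,0.1],[0,0,0],[0,0,0]],"grip":[-1,-1,-1,-1]}' 10 | egrep 'pos|force'
for i in 1 2 3 4 ; do python3 -m jog '{"turn":[[0,0,0],[0,0,0],[0,0,0],[0,0,0],[0,0,0]],"offset":[[-0.15,0,0],[-0.15,0,0],[-0.15,0,0],[-0.15,0,0],[0,0,0]],"grip":[-1,-1,-1,-1,-1]}' 10| egrep 'pos|force'; done
```

```text
position: [575.1, 224.9, 62.4]
contact_force: [0.1, 0.3, -1.7]
grip_force: 10.0
position: [581.2, 225.3, 62.7]
contact_force: [-0.0, 0.6, -3.2]
grip_force: 10.0
position: [587.2, 225.6, 62.6]
contact_force: [0.1, -0.7, -3.4]
grip_force: 10.0
position: [593.2, 225.9, 62.6]
contact_force: [0.7, -0.7, -3.8]
grip_force: 10.0
position: [599.2, 226.2, 62.7]
contact_force: [0.7, 0.4, -3.7]
grip_force: 10.0
```

```bash
for i in 1 2 3 4 5 6; do python3 -m jog '{"turn":[[0,0,0],[0,0,0],[0,0,0],[0,0,0],[0,0,0]],"offset":[[-0.15,0,0],[-0.15,0,0],[-0.15,0,0],[-0.15,0,0],[0,0,0]],"grip":[-1,-1,-1,-1,-1]}' 10| egrep 'pos|force'; done
```

```text
position: [605.2, 226.5, 62.6]
contact_force: [0.2, -0.4, -2.5]
grip_force: 10.0
position: [611.1, 226.8, 62.6]
contact_force: [0.7, -0.1, -3.2]
grip_force: 10.0
position: [617.1, 227.2, 62.6]
contact_force: [0.2, 0.4, -4.0]
grip_force: 10.0
position: [623.1, 227.5, 62.6]
contact_force: [-0.1, -0.7, -2.6]
grip_force: 10.0
position: [629.1, 227.8, 62.6]
contact_force: [0.3, 0.2, -2.7]
grip_force: 10.0
position: [635.1, 228.1, 62.6]
contact_force: [-0.3, -0.5, -2.6]
grip_force: 10.0
```

It passes the tight point freely, so this one fits. I'll continue to the shoulder.

```bash
for i in 1 2 3 ; do python3 -m jog '{"turn":[[0,0,0],[0,0,0],[0,0,0],[0,0,0],[0,0,0]],"offset":[[-0.1,0,0],[-0.1,0,0],[-0.1,0,0],[-0.1,0,0],[0,0,0]],"grip":[-1,-1,-1,-1,-1]}' 10| egrep 'pos|force'; done
```

```text
position: [639.1, 228.3, 62.7]
contact_force: [-0.3, -0.0, -4.1]
grip_force: 10.0
position: [643.1, 228.6, 62.7]
contact_force: [-0.4, -1.2, -2.7]
grip_force: 10.0
position: [645.7, 228.2, 62.4]
contact_force: [-13.6, -4.9, 3.3]
grip_force: 10.0
```

```bash
python3 -m jog '{"turn":[[0,0,0],[0,0,0],[0,0,0],[0,0,0],[0,0,0]],"offset":[[0,0,0.2],[0,0,0],[0,0,0],[0,0,0],[0,0,0]],"grip":[-1,-1,0,0.5,0.8]}' 10| egrep 'pos|force'
python3 -m jog '{"turn":[[0,0,0],[0,0,0],[0,0,0],[0,0,0],[0,0,0]],"offset":[[0,0,0],[0,0,0],[0,0,-2],[0,0,-4],[0,0,-4.5]],"grip":[0.8,0.8,0.8,0.8,0.8]}' 10| egrep 'pos|force|width'
python3 -m jog '{"turn":[[0,0,0],[0,0,0],[0,0,0],[0,0,0],[0,0,0]],"offset":[[0,0,-4],[0,0,-3],[3,0,0],[0,0,0],[0,0,0]],"grip":[0.8,0.8,0.8,0.8,0.8]}' 10| egrep 'pos|force|width'
python3 - <<'E'
from h import *
s=env.read_state(); im=env.get_image("wrist"); cv2.imwrite("pics/w7.png",im); C=cam("wrist",s); T=Rq(s["ee_rot"])
c=proj(C,[[645,230,74]])[0].astype(int);print(c)
A,bb=rect(im,C,(c[0]-70,c[1]-70,c[0]+70,c[1]+70),74.5); print(A,bb,s["position"])
hsv=cv2.cvtColor(im,cv2.COLOR_BGR2HSV); b=cv2.inRange(hsv,(100,120,60),(130,255,255)); ys,xs=np.where(b[:300,200:360]); print("blue rows",ys.min(),ys.max(),xs.min()+200,xs.max()+200)
for r in range(bb[1]+bb[3]-8,bb[1]+bb[3]+28,2): print(r,im[r,bb[0]+bb[2]//2],end=" ")
E
```

```text
position: [647.2, 228.8, 61.0]
contact_force: [0.2, 0.2, -0.1]
grip_force: 0.0
position: [646.3, 228.5, 165.6]
contact_force: [-0.1, -0.3, -0.5]
grip_width: 0.9
grip_force: 0.0
position: [616.8, 227.2, 235.8]
contact_force: [0.2, 0.3, 0.3]
grip_width: 0.903
grip_force: 0.0
[275 225]
((647.195556640625, 227.76380920410156), (88.08930969238281, 48.422733306884766), 0.939862847328186) (244, 177, 59, 99) [616.83929575 227.16292971 235.84761116]
blue rows 270 299 252 305
268 [118 115 115] 270 [198 191 189] 272 [219 212 210] 274 [211 203 201] 276 [152 129 121] 278 [144  89  62] 280 [152  93  63] 282 [153  93  62] 284 [154  93  63] 286 [154  95  64] 288 [153  93  62] 290 [153  93  62] 292 [154  92  62] 294 [153  91  60] 296 [154  92  61] 298 [149  94  66] 300 [ 98 206 224] 302 [ 89 225 240]
```

Run:
```python
from h import *
g=cv2.cvtColor(cv2.imread("pics/w7.png"),cv2.COLOR_BGR2GRAY)
for c in (262,268,274,280,286): print(c,g[256:280,c])
print(g[200,236:312])
s=env.read_state(); C=cam("wrist",s)
print(ray(C,[(274,177),(274,266)],74.5).round(1))
```

```text
262 [238 238 238 238 238 237 238 238 238 235 184 138 188 211 213 215 213 186
 119  70  71  80  86  89]
268 [238 238 237 238 238 238 238 238 238 236 209 145 118 167 219 226 224 219
 207 148  93  81  84  88]
274 [240 240 240 240 240 240 240 240 240 240 236 171 116 118 179 205 206 205
 203 193 130  90  87  90]
280 [239 239 239 239 239 239 239 239 239 239 236 191 130 115 155 183 189 190
 190 182 133  94  87  90]
286 [238 238 238 238 239 238 239 239 238 239 237 221 155 131 162 172 173 170
 166 137  97  85  86  90]
[110 109 105  94  91  91  91  91  92  92  92  93 105 178 236 239 239 240
 240 237 236 239 239 238 237 236 237 237 238 238 238 239 238 238 237 238
 238 238 238 239 241 241 241 240 238 239 239 238 238 238 238 237 238 238
 239 239 240 241 239 238 239 239 238 237 233 214 148 118  93  74  70  71
  70  69  69  68]
[[603.  226.3  74.5]
 [682.4 230.4  74.5]]
```

```bash
python3 -c "
from cell import env
print(env.hand_in(), env.read_state()['clock'])"
```

```text
the job is handed in; nothing more can be done
the job is handed in; nothing more can be done
```

Job handed in: the sleeve further from the robot fits and is on the pin, home against the shoulder (gap of about 2 mm or less in the last picture); the tight one, nearer the robot at the start, lies flat in the red tray, and the hand-in call returned no verdict.

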